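# Brush out the tall welded can

### The arm

A 7-joint arm with a two-finger parallel gripper is mounted at the origin on a cart in front of the work surface, level with it; the furniture and walls round the work are solid. World frame = base frame: x ahead of the robot, y to its left, z up, the work surface at z = 0. Lengths are in m, angles in rad, forces in N, time in s.
With the tool pointing down it reaches from about 0.35 to 0.9 m from the base axis. Payload 8.1 kg.
Tool frame: the origin (TCP) lies on the centre line of the jaws, within the pads' length; the fingertips stand 19 mm ahead of it and the grasp point (between the pads) is the TCP (arm.tip_reach is the distance from the TCP to the fingertips, in m); z points along the fingers, y is the line along which they close (so a half turn about z gives the same grasp; the last joint's range is limited). The gripper opens to 92 mm and grips with 3 to 60 N. Pads are 19 mm wide; open, the fingers measure 130 mm over their backs; the gripper's body (75 mm by 190 mm) begins 47 mm behind the grasp point.
Start: joints at [-1.304, 0.434, 0.025, 1.573, -0.012, 1.134, -0.075], TCP at [0.226, 0.583, 0.222] pointing down, gripper open.
Joint ranges: [-2.62, 2.62], [-0.44, 2.09], [-1.27, 1.32], [0.08, 2.57], [-1.32, 4.46], [0.12, 2], [-2.74, 2.74]. Speed limits (rad/s): [2.22, 2.22, 3.01, 3.01, 3.14, 3.14, 3.14].

### API

Orientations are given as a rotation vector (axis times angle).
In Python, from cell import arm gives the robot as it stands.
- The arm moves only by the tool arm_command, never from a script. Its argument "targets" is a list that holds one entry, the list of rows, each a list of 6 numbers: the shift along the tool's x, y, z in m, then the turn, a rotation vector about the tool's x, y, z in rad. A call has 1 to 10 rows; each row shifts and turns the commanded pose from where the row before left it, along the tool's axes as they then stand; what a row does not reach is not made up. A row lasts 1/8 s, in which the tool goes at most 62.5 mm and 10.7 degrees, less where a joint would pass 70% of its speed; a pose out of reach is approached as far as the arm can. A call with a gripper value outside its range is refused whole. "jaw" is the finger opening in m, from 0 to 0.0918, set as the call begins (left out, the last holds). The fingers move at their own pace and stop on an object; "newtons" is the grip in N (left out, the last holds). Time passes only in rows, so rows that do not move let the fingers close. It gives the time, the measured TCP pose, the force, the opening and the grip force at its end, in the units of the state.
- arm.observe(): the state, without advancing time (a new reading comes with each control period).
- arm.get_image(name): name is "scene" or "side" or "wrist"; returns a dict with "pixels" (400x640x3 uint8, red, green, blue), "z_map" (400x640 float32, m along the optical axis (not along the pixel's ray), 0 where there is no reading), "fx", "fy", "cx", "cy" (pixels), "xyz" and "rotation" of the camera in the world; the wrist camera has in their place "T_tool_cam" (4x4, takes a point from camera to tool coordinates, whose origin is the TCP and whose axes are the flange's). Camera axes: x right, y down, z forward; pixel columns grow to the right and rows downward; lengths in m; the calibration is good to about 2 mm. A picture is of the moment at which its call begins: read the wrist's pose just before it.
- arm.sign_off(): hands the job in; it is judged then, once.
The state is a dict: "clock": time; "joints": joint angles; "dq": joint speeds; "joint_efforts": joint torques, N m; "position": TCP position; "ee_rot": TCP orientation; "force": force on the tool from outside, world axes, zero at the start; "ft_torque": the same for the moment, N m; "width": opening from 0.0 (shut) to 1.0 (fully open); "gripper_force": force on a finger pad.
Only numpy, scipy, OpenCV 4.12 (cv2) and the standard library are available. Lean on these libraries where they do the work, as an engineer would, in place of code of your own. Each camera call takes 0.05 s, during which the arm holds its last target. There are 200 camera calls.

### The job

Take the wire brush out of its holder and scrub the inside of the taller of the two clamped steel cans with three full strokes, each down until the brush is almost on the bottom and back up until the top of the bristles is clear of the can's rim. Then stand the brush back in its holder, bristles down, with its collar resting on the holder's rim, and let go. Keep the brush out of the shorter can and leave the loose parts around where they lie.

Things in the scene. Friction and masses are not known exactly. Their poses are not given: they have to be found in the camera images.
- brush: Round wire brush, loose, 188 mm long, bristles down in its holder at the start. Origin: centre of its lower (bristle) end, z along its axis to the handle. By height (mm): 0-52 bristle head, 43 across (solid core 30, the rest gives way); 6 thick rod; 90-108 tapered plug, 24 to 38 across; 108-114 flat collar, 62 across; 128-182 round wooden handle, 25 across. About 0.12 kg.
- brush_grip (a point): Point on the brush's axis in the middle of the wooden handle, 165 mm above its lower end; a good height to grip (23 mm below the handle's top).
- brush_holder: Plain grey upright tube on a round foot 76 across, fixed to the worktop at a place that varies. Sizes in mm: 120 high, tube 54 across outside, 46 bore, bore floor 11 above the worktop. Origin at the centre of its underside, z up. With the brush seated, the brush's lower end is 12 above the worktop.
- brush_holder_rim (a point): Centre of the holder's mouth, 120 mm above the worktop.
- tall_can: Taller of two round open steel cans, the one to brush: clamped on an 80x80x10 mm aluminium plate fixed to the worktop (place and yaw vary). In mm: outside 52, bore 46, wall 3, rim 104 above the worktop, inner floor 14 above it (90 deep). Origin at the centre of the plate's underside, z up.
- tall_can_floor (a point): Centre of the tall can's inner floor, 14 mm above the worktop.
- tall_can_mouth (a point): Centre of the tall can's mouth, 104 mm above the worktop.
- short_can: Shorter steel can on the same kind of plate, not to be brushed, in mm: outside 52, bore 46, rim 62 above the worktop. Origin at the centre of the plate's underside, z up. The tall can, the short can and the holder may stand in any order from left to right.
- short_can_floor (a point): Centre of the short can's inner floor, 14 mm above the worktop.
- chuck_key: T-handled steel chuck key lying on the worktop, 72x68x12; bystander; origin at the centre of its underside (mm).
- ring_big: turned steel ring lying flat, 66 across, 20 high; bystander; origin at the centre of its underside (mm).
- brass_bush: flanged brass bush, 42 across, 26 high; bystander; origin at the centre of its underside (mm).
There are look-alikes about, which are no part of the job. There is more than one size of the brush; the job needs the smaller.

How it is judged:
By the outcome, as a careful person would: the job done as asked, in the order asked, and still so for the second after the job is handed in, with the robot touching nothing.
It also fails if it takes over 54 s, if anything falls off the work surface, if the arm or the gripper's body presses on something with over 40 N, if the wrist force passes 120 N, or if a joint passes its speed limit or range.

## Working session

There is one attempt and no reset: what is moved stays moved. The work goes in short steps, Python scripts to look and compute and a tool call to move; the robot and the scene stay as the last step left them, time stands still between calls to the robot, and variables do not carry over. Pictures are saved under pics/ and viewed, at most 10 in all, crops included, and the job is handed in when it is done.

Besides the shell and the picture viewer there is one more tool, called as a command line: name --argument value ..., lists and objects as JSON in quotes. arm_command: Moves the arm, as the interface text tells. Its arguments: {"type":"object","properties":{"targets":{"type":"array","items":{"type":"array","items":{"type":"array","items":{"type":"number"}}}},"jaw":{"type":"number"},"newtons":{"type":"number"}},"required":["targets"]}

```bash
ls; mkdir -p pics; cat > h.py <<'E'
import numpy as np, cv2
from cell import arm
from scipy.spatial.transform import Rotation as R
def cloud(d,T=None):
    z=d["z_map"]; v,u=np.mgrid[:z.shape[0],:z.shape[1]]
    P=np.stack([(u-d["cx"])/d["fx"]*z,(v-d["cy"])/d["fy"]*z,z],-1)
    if T is None: Rm=np.array(d["rotation"]); Rm=Rm if Rm.shape==(3,3) else R.from_rotvec(Rm).as_matrix(); t=np.array(d["xyz"])
    else: Rm,t=T[:3,:3],T[:3,3]
    W=P@Rm.T+t; W[z<=0]=np.nan; return W
def save(d,n): cv2.imwrite("pics/"+n,d["pixels"][:,:,::-1])
E
python3 - <<'E'
from h import *
s=arm.observe(); print(s)
for n in("scene","side"):
    d=arm.get_image(n); save(d,n+"0.png"); print(n,d["xyz"],d["rotation"],d["fx"],d["cx"],d["cy"])
    np.savez(n+"0.npz",W=cloud(d),px=d["pixels"])
E
```

```text
pics
{'clock': 0.0, 'joints': array([-1.30358967,  0.4352282 ,  0.02494913,  1.57413023, -0.0115999 ,
        1.13400807, -0.07508548]), 'dq': array([-0.00112989, -0.00131476, -0.00078897, -0.00051844, -0.0004223 ,
        0.00116255, -0.00037387]), 'joint_efforts': array([-2.32982835e-03, -6.67852306e+01,  9.83619355e-01, -3.14472306e+01,
       -6.07019663e-02,  4.29723586e-02,  1.41685241e-04]), 'position': array([0.22574354, 0.58222452, 0.22102866]), 'ee_rot': array([-5.77608782e-01, -3.08786977e+00,  2.54577639e-03]), 'force': array([ 0.07870838,  0.061538  , -0.83401748]), 'ft_torque': array([-0.01042239, -0.05240389,  0.01093135]), 'gripper_force': 0.0, 'width': 0.9993924991975978}
scene [ 0.02896214 -0.48350217  0.79796994] [-2.09332679  1.06062657 -0.46303504] 396.41934929705144 326.9535218204794 197.5732537449734
side [0.37755575 0.75116152 0.6573181 ] [-0.43081985  2.61811331 -1.41557975] 493.2172604503145 320.49992520409154 197.09360294969898
```

View pics/scene0.png

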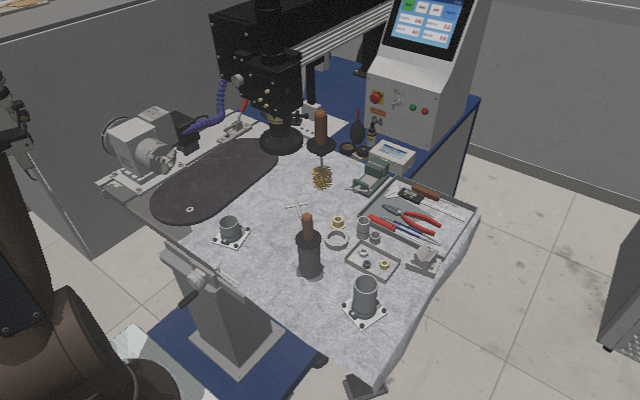

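View pics/side0.png

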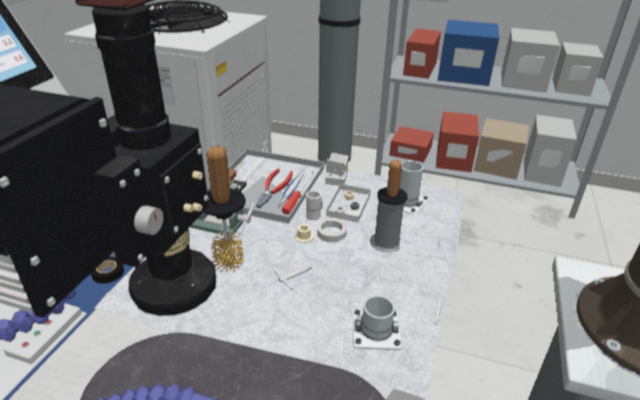

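The scene view shows the brush in its holder at about (308,245), with the larger look-alike brush at (321,150). The tall can is at (365,295) and the short can at (231,230). The side view shows the holder at (390,215), the tall can at (411,180), the short can at (378,320) and the big brush at (222,210).

```bash
python3 - <<'E'
from h import *
for n in("scene","side"):
    f=np.load(n+"0.npz"); W=f["W"]; px=f["px"]
    pts={"scene":dict(brushtop=(307,214),collar=(308,236),tall=(365,295),short=(231,230),big=(321,113),bigbr=(321,178),scope=(280,140),arm2=(275,60)),
     "side":dict(brushtop=(395,165),hold=(388,220),tall=(411,168),short=(378,305),big=(217,155),bigbr=(228,255),scope=(172,280))}[n]
    for k,(u,v) in pts.items(): print(n,k,W[v,u].round(3))
    def fit(box,zlo,zhi):
        u0,u1,v0,v1=box; P=W[v0:v1,u0:u1].reshape(-1,3); P=P[(P[:,2]>zlo)&(P[:,2]<zhi)]
        (c,s,_)=cv2.minAreaRect(P[:,:2].astype(np.float32)); A=np.c_[2*P[:,:2],np.ones(len(P))]
        x=np.linalg.lstsq(A,(P[:,:2]**2).sum(1),rcond=None)[0]
        return len(P),np.round([*c,*s],4),"circ",x[:2].round(4),np.sqrt(x[2]+x[0]**2+x[1]**2).round(4)
    B={"scene":dict(tall=(345,385,265,325),short=(212,250,210,250),br=(290,326,205,285)),
       "side":dict(tall=(398,430,155,210),short=(355,400,290,345),br=(370,412,155,255))}[n]
    for k,b in B.items():
        P=W[b[2]:b[3],b[0]:b[1]].reshape(-1,3);print(k,"zmax",np.nanpercentile(P[:,2],[90,98,100]).round(3))
    print("tall rim",fit(B["tall"],.098,.11)); print("short rim",fit(B["short"],.056,.068))
    print("collar",fit(B["br"],.119,.131)); print("handle",fit(B["br"],.145,.188)); print("top",fit(B["br"],.19,.21)); print("tube",fit(B["br"],.03,.1))
    z=W[...,2]; m=(z>.0)&(z<2); P=W[m]; P=P[(P[:,0]>.25)&(P[:,0]<.95)&(abs(P[:,1])<.45)&(P[:,2]>.21)]
    print("tall obstacles",len(P),P.min(0).round(2),P.max(0).round(2))
E
```

```text
scene brushtop [ 0.494 -0.079  0.2  ]
scene collar [ 0.485 -0.086  0.143]
scene tall [ 0.456 -0.258  0.099]
scene short [0.448 0.144 0.052]
scene big [0.766 0.087 0.264]
scene bigbr [0.756 0.084 0.051]
scene scope [0.749 0.232 0.133]
scene arm2 [0.763 0.233 0.374]
tall zmax [0.093 0.105 0.108]
short zmax [0.052 0.062 0.065]
br zmax [0.133 0.197 0.203]
tall rim (167, array([ 0.4765, -0.2454,  0.0512,  0.0505]), 'circ', array([ 0.4763, -0.2452]), np.float64(0.0243))
short rim (107, array([0.4584, 0.1655, 0.0521, 0.0497]), 'circ', array([0.458, 0.165]), np.float64(0.0245))
collar (341, array([ 0.4899, -0.0807,  0.0577,  0.0609]), 'circ', array([ 0.4904, -0.0798]), np.float64(0.0234))
handle (148, array([ 0.4858, -0.0833,  0.0148,  0.0248]), 'circ', array([ 0.4912, -0.0791]), np.float64(0.0117))
top (91, array([ 0.4903, -0.0805,  0.0206,  0.0218]), 'circ', array([ 0.4897, -0.08  ]), np.float64(0.0084))
tube (415, array([ 0.4813, -0.089 ,  0.0291,  0.0537]), 'circ', array([ 0.4913, -0.079 ]), np.float64(0.026))
tall obstacles 7803 [0.71 0.08 0.21] [0.95 0.45 0.52]
side brushtop [ 0.489 -0
[... 316 characters left out ...]
637, -0.1663,  0.0459,  0.2124]), 'circ', array([ 0.4847, -0.1632]), np.float64(0.0863))
short rim (235, array([0.4573, 0.1671, 0.0522, 0.051 ]), 'circ', array([0.457 , 0.1675]), np.float64(0.0243))
collar (377, array([ 0.4893, -0.0759,  0.0597,  0.0615]), 'circ', array([ 0.4897, -0.0756]), np.float64(0.0232))
handle (242, array([ 0.489 , -0.0711,  0.0246,  0.0167]), 'circ', array([ 0.4899, -0.0764]), np.float64(0.0109))
top (93, array([ 0.4894, -0.0751,  0.0213,  0.0201]), 'circ', array([ 0.4896, -0.0751]), np.float64(0.0082))
tube (1060, array([ 0.4809, -0.159 ,  0.2232,  0.053 ]), 'circ', array([ 0.5054, -0.1459]), np.float64(0.0911))
tall obstacles 34142 [0.71 0.09 0.21] [0.9  0.45 0.54]
```

Brush candidates:
- The small brush in the holder, scene (308,245). Its top is at z≈0.200, which matches 12+188 mm.
- The big brush at (321,150), whose top is at z≈0.264. This is too long, so it is the look-alike.

I choose the small one. The tall can, at (365,295), has its rim at 0.104. The short can, at (231,230), has its rim at 0.062. Next I raise the arm and turn the tool to line up with the world axes (tool x = +Y, y = +X, z = −Z).

arm_command --targets '[[[0,0,-0.012,0,0,0.17],[0,0,-0.012,0,0,0.17],[0,0,-0.012,0,0,0.17],[0,0,-0.012,0,0,0.17],[0,0,-0.012,0,0,0.17],[0,0,-0.012,0,0,0.17],[0,0,-0.012,0,0,0.18],[0,0,0,0,0,0]]]' --jaw 0.09

```text
clock: 1.1
position: [0.226, 0.583, 0.3062]
ee_rot: [-2.219, -2.224, -0.001]
force: [-0.1, 0.7, -0.4]
width: 0.977
gripper_force: 0.0
```

```bash
python3 - <<'E'
from h import *
s=arm.observe(); print(s["position"],R.from_rotvec(s["ee_rot"]).as_matrix().round(3),s["joints"].round(2))
px=np.load("scene0.npz")["px"][195:335,280:400]; cv2.imwrite("pics/crop.png",cv2.resize(px[:,:,::-1],None,fx=4,fy=4))
E
```

```text
[0.2259535  0.58302684 0.30624676] [[-0.002  1.     0.   ]
 [ 1.     0.002  0.001]
 [ 0.001  0.    -1.   ]] [-1.49  0.39  0.3   1.46 -0.11  1.31 -1.18]
```

View pics/crop.png

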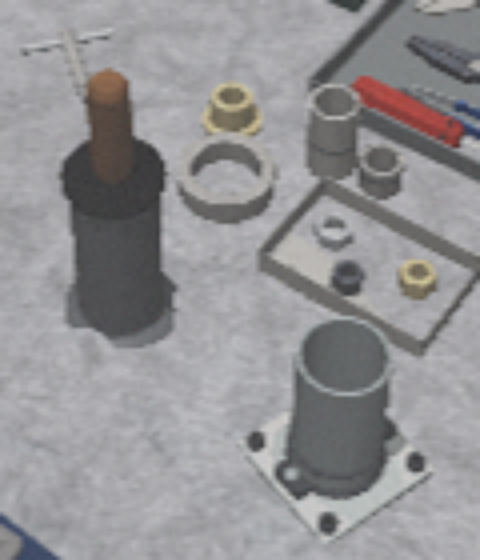

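The crop shows the small brush seated in its holder (the handle with its collar, around crop (110,130)) and the tall can on its plate (crop (345,400)). The choice holds. Next I move above the brush.

arm_command --targets '[[[-0.033,0.013,-0.004,0,0,0],[-0.033,0.013,-0.004,0,0,0],[-0.033,0.013,-0.004,0,0,0],[-0.033,0.013,-0.004,0,0,0],[-0.033,0.013,-0.004,0,0,0],[-0.033,0.013,-0.004,0,0,0],[-0.033,0.013,-0.004,0,0,0],[-0.033,0.013,-0.004,0,0,0],[-0.033,0.013,-0.004,0,0,0],[-0.033,0.013,-0.004,0,0,0]]]'

```text
clock: 2.35
position: [0.3563, 0.2515, 0.3453]
ee_rot: [2.214, 2.228, -0.001]
force: [0.3, 0.2, 0.9]
width: 0.98
gripper_force: 0.0
```

arm_command --targets '[[[-0.033,0.013,0,0,0,0],[-0.033,0.013,0,0,0,0],[-0.033,0.013,0,0,0,0],[-0.033,0.013,0,0,0,0],[-0.033,0.013,0,0,0,0],[-0.033,0.013,0,0,0,0],[-0.033,0.013,0,0,0,0],[-0.033,0.013,0,0,0,0],[-0.02,0.01,0,0,0,0],[0,0,0,0,0,0]]]'

```text
clock: 3.6
position: [0.4704, -0.0326, 0.3453]
ee_rot: [2.219, 2.223, -0.002]
force: [1.2, 0.8, 0.4]
width: 0.979
gripper_force: 0.0
```

```bash
cat >> h.py <<'E'
def wrist(n=None):
    s=arm.observe(); d=arm.get_image("wrist"); T=np.eye(4); T[:3,:3]=R.from_rotvec(s["ee_rot"]).as_matrix(); T[:3,3]=s["position"]
    if n: save(d,n)
    return s,d,cloud(d,T@np.array(d["T_tool_cam"])),T@np.array(d["T_tool_cam"])
def circ(P,zlo,zhi,c,r):
    P=P.reshape(-1,3); P=P[(P[:,2]>zlo)&(P[:,2]<zhi)&(np.hypot(P[:,0]-c[0],P[:,1]-c[1])<r)]
    if len(P)<10: return len(P)
    c,rad=cv2.minEnclosingCircle(P[:,:2].astype(np.float32)); rc=cv2.minAreaRect(P[:,:2].astype(np.float32))
    return len(P),P[:,2].max().round(4),"circ",np.round([*c,rad],4),"rect",np.round([*rc[0],*rc[1]],4)
E
python3 - <<'E'
from h import *
s,d,W,T=wrist("w1.png"); print(s["position"],s["joints"].round(2),T.round(3))
b=(.49,-.078); print("top",circ(W,.19,.205,b,.03)); print("collar",circ(W,.12,.13,b,.045)); print("holder foot",circ(W,.003,.012,b,.045))
c=(.476,-.245); print("rim",circ(W,.1,.108,c,.04)); print("plate",circ(W,.007,.013,c,.06))
E
```

```text
[ 0.47039231 -0.03259057  0.34526056] [-0.81  0.08  0.85  1.77 -0.06  1.32  0.06] [[ 1.     0.001 -0.     0.469]
 [ 0.001 -0.964 -0.266  0.039]
 [-0.001  0.266 -0.964  0.508]
 [ 0.     0.     0.     1.   ]]
top (474, np.float64(0.2015), 'circ', array([ 0.49  , -0.0776,  0.0122]), 'rect', array([ 0.4899, -0.0779,  0.0236,  0.0239]))
collar (1392, np.float64(0.129), 'circ', array([ 0.4897, -0.0781,  0.0309]), 'rect', array([ 0.4894, -0.0758,  0.061 ,  0.0563]))
holder foot (1077, np.float64(0.0118), 'circ', array([ 0.49 , -0.078,  0.045]), 'rect', array([ 0.4881, -0.0668,  0.0896,  0.0666]))
rim (227, np.float64(0.1058), 'circ', array([ 0.475 , -0.2437,  0.0259]), 'rect', array([ 0.475 , -0.241 ,  0.0451,  0.0498]))
plate (287, np.float64(0.0127), 'circ', array([ 0.4676, -0.2437,  0.0552]), 'rect', array([ 0.4721, -0.246 ,  0.0996,  0.0785]))
```

View pics/w1.png

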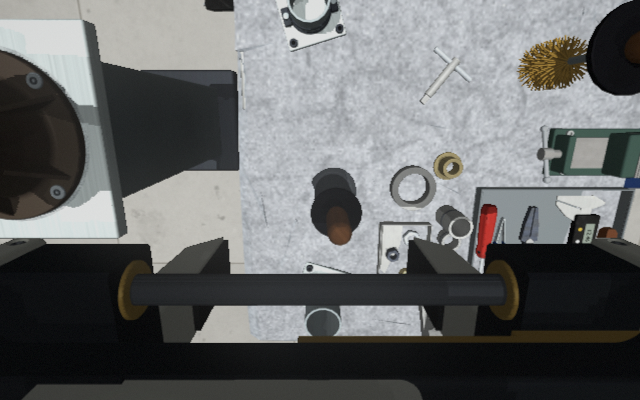

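The wrist view shows the brush handle at (340,228), with its top circle measured at (0.490,−0.078,0.2015). The tall can's rim is at (322,322), about (0.475,−0.244). Now I move over the brush and descend.

arm_command --targets '[[[-0.023,0.01,0,0,0,0],[-0.023,0.01,0,0,0,0],[0,0,0.03,0,0,0],[0,0,0.03,0,0,0],[0,0,0.03,0,0,0],[0,0,0.03,0,0,0],[0,0,0.028,0,0,0],[0,0,0.02,0,0,0],[0,0,0,0,0,0]]]'

```text
clock: 4.78
position: [0.4892, -0.0755, 0.1765]
ee_rot: [-2.215, -2.224, 0.003]
force: [0.3, 0.2, 1.0]
width: 0.976
gripper_force: 0.0
```

```bash
python3 - <<'E'
from h import *
s,d,W,T=wrist(); print(s["position"],s["joints"].round(2))
b=(.49,-.078); print("top",circ(W,.19,.205,b,.03)); print("collar",circ(W,.12,.13,b,.045))
E
```

```text
[ 0.4891552  -0.07546     0.17650235] [-0.59  0.34  0.83  1.99 -0.3   0.95  0.39]
top (1115, np.float64(0.2019), 'circ', array([ 0.4904, -0.0773,  0.0123]), 'rect', array([ 0.4903, -0.072 ,  0.0244,  0.0131]))
collar (4270, np.float64(0.1297), 'circ', array([ 0.4898, -0.0783,  0.0312]), 'rect', array([ 0.4901, -0.0753,  0.0613,  0.0563]))
```

arm_command --targets '[[[-0.0025,0.001,0,0,0,0],[0,0,0,0,0,0]]]'

```text
clock: 5.08
position: [0.4921, -0.0796, 0.1786]
ee_rot: [2.219, 2.222, 0.002]
force: [0.0, -0.4, 1.2]
width: 0.979
gripper_force: 0.0
```

arm_command --targets '[[[0,0,0,0,0,0],[0,0,0,0,0,0]]]'

```text
clock: 5.32
position: [0.4916, -0.0795, 0.178]
ee_rot: [2.22, 2.222, 0.001]
force: [0.5, -1.0, 0.4]
width: 0.977
gripper_force: 0.0
```

arm_command --targets '[[[0.0015,-0.0015,0.001,0,0,0],[0,0,0,0,0,0],[0,0,0,0,0,0],[0,0,0,0,0,0],[0,0,0,0,0,0],[0,0,0,0,0,0],[0,0,0,0,0,0],[0,0,0,0,0,0]]]' --jaw 0.015 --newtons 35

```text
clock: 6.32
position: [0.4901, -0.078, 0.1768]
ee_rot: [2.22, 2.222, 0.0]
force: [0.8, 0.2, -0.3]
width: 0.257
gripper_force: 35.0
```

arm_command --targets '[[[0,0,-0.01,0,0,0],[0,0,-0.015,0,0,0],[0,0,-0.02,0,0,0],[0,0,-0.02,0,0,0],[0,0,-0.02,0,0,0],[0,0,-0.02,0,0,0],[0,0,-0.02,0,0,0],[0,0,-0.01,0,0,0],[0,0,0,0,0,0],[0,0,0,0,0,0]]]'

```text
clock: 7.58
position: [0.4896, -0.0779, 0.3113]
ee_rot: [-2.22, -2.222, 0.001]
force: [-1.0, 0.0, -1.2]
width: 0.26
gripper_force: 35.0
```

```bash
python3 - <<'E'
from h import *
s=arm.observe(); p=s["position"]; print(p,s["force"],s["gripper_force"],s["joints"].round(2),s["ee_rot"])
for n in("scene","side"):
    d=arm.get_image(n); W=cloud(d); save(d,n+"1.png")
    z0=p[2]-.165
    for nm,a,b in(("head",5,50),("rod",60,85),("collar",106,116)):
        print(n,nm,circ(W,z0+a/1e3,z0+b/1e3,p[:2],.045))
    print("rim",circ(W,.1,.108,(.476,-.245),.04),"holder",circ(W,.112,.124,(.49,-.078),.04))
E
```

```text
[ 0.48964004 -0.07786842  0.31130217] [-0.98406062  0.04271601 -1.17959146] 34.97971187636722 [-0.7   0.18  0.9   1.79 -0.15  1.25  0.24] [-2.21980680e+00 -2.22209996e+00  8.43804324e-04]
scene head (308, np.float64(0.1963), 'circ', array([ 0.491 , -0.0794,  0.0224]), 'rect', array([ 0.4907, -0.0797,  0.04  ,  0.043 ]))
scene rod (21, np.float64(0.2284), 'circ', array([ 0.491 , -0.0788,  0.0037]), 'rect', array([ 0.4899, -0.079 ,  0.0033,  0.0072]))
scene collar (304, np.float64(0.2623), 'circ', array([ 0.4898, -0.0791,  0.0317]), 'rect', array([ 0.4888, -0.0806,  0.058 ,  0.0602]))
rim (136, np.float64(0.1076), 'circ', array([ 0.4769, -0.2459,  0.027 ]), 'rect', array([ 0.476 , -0.2451,  0.0523,  0.0505])) holder (170, np.float64(0.1236), 'circ', array([ 0.4906, -0.0798,  0.0281]), 'rect', array([ 0.4895, -0.08  ,  0.0521,  0.0531]))
side head (442, np.float64(0.1963), 'circ', array([ 0.491 , -0.0762,  0.0232]), 'rect', array([ 0.4905, -0.0738,  0.0404,  0.0436]))
side rod (34, np.float64(0.2295), 'circ', array([ 0.4892, -0.0764,  0.0048]), 'rect', array([ 0.4898, -0.0762,  0.0056,  0.0089]))
side collar (376, np.float64(0.2619), 'circ', array([ 0.488 , -0.0762,  0.0326]), 'rect', array([ 0.488 , -0.0746,  0.0609,  0.0593]))
rim (68, np.float64(0.1047), 'circ', array([ 0.4753, -0.243 ,  0.0278]), 'rect', array([ 0.4738, -0.2433,  0.0453,  0.0539])) holder (222, np.float64(0.1209), 'circ', array([ 0.4908, -0.0765,  0.0294]), 'rect', array([ 0.4906, -0.0764,  0.0532,  0.0544]))
```

arm_command --targets '[[[-0.02,-0.002,0,0,0,0],[-0.025,-0.002,0,0,0,0],[-0.03,-0.002,0,0,0,0],[-0.03,-0.002,0,0,0,0],[-0.03,-0.003,0,0,0,0],[-0.02,-0.002,0,0,0,0],[-0.011,-0.001,0,0,0,0],[0,0,0,0,0,0],[0,0,0,0,0,0]]]'

```text
clock: 8.8
position: [0.4765, -0.243, 0.3116]
ee_rot: [-2.219, -2.223, -0.0]
force: [-0.3, 0.0, -1.5]
width: 0.257
gripper_force: 35.0
```

```bash
cat > rel.py <<'E'
from h import *
s=arm.observe(); p=s["position"]; print(p.round(4),s["force"].round(1),s["joints"].round(2),s["ee_rot"].round(3))
for n in("scene","side"):
    d=arm.get_image(n); W=cloud(d); save(d,n+"2.png")
    z0=p[2]-.165
    for nm,a,b in(("head",5,50),("collar",106,116)):
        print(n,nm,circ(W,z0+a/1e3,z0+b/1e3,p[:2],.045))
    print("rim",circ(W,.1,.1065,(.476,-.245),.03))
E
python3 rel.py
```

```text
[ 0.4765 -0.243   0.3116] [-0.3  0.  -1.5] [-0.35  0.29  0.95  1.7  -0.24  1.28  0.65] [-2.219 -2.223 -0.   ]
scene head (383, np.float64(0.1966), 'circ', array([ 0.4783, -0.2436,  0.0226]), 'rect', array([ 0.4778, -0.2436,  0.0408,  0.0436]))
scene collar (404, np.float64(0.2626), 'circ', array([ 0.4772, -0.2436,  0.0317]), 'rect', array([ 0.4756, -0.2448,  0.0584,  0.0607]))
rim (123, np.float64(0.1064), 'circ', array([ 0.477 , -0.2458,  0.0268]), 'rect', array([ 0.4769, -0.2453,  0.0506,  0.0517]))
side head (358, np.float64(0.1965), 'circ', array([ 0.4784, -0.241 ,  0.023 ]), 'rect', array([ 0.477 , -0.2382,  0.0437,  0.0394]))
side collar (271, np.float64(0.2622), 'circ', array([ 0.4746, -0.2411,  0.0327]), 'rect', array([ 0.4766, -0.2384,  0.0612,  0.0588]))
rim (81, np.float64(0.1048), 'circ', array([ 0.4753, -0.243 ,  0.0274]), 'rect', array([ 0.4756, -0.2418,  0.0499,  0.0525]))
```

arm_command --targets '[[[-0.0018,-0.0015,0,0,0,0],[0,0,0.015,0,0,0],[0,0,0.015,0,0,0],[0,0,0.015,0,0,0],[0,0,0.015,0,0,0],[0,0,0,0,0,0]]]'

```text
clock: 9.65
position: [0.474, -0.2454, 0.2504]
ee_rot: [-2.219, -2.221, 0.002]
force: [0.3, 0.1, -1.4]
width: 0.254
gripper_force: 35.0
```

arm_command --targets '[[[0.0004,0.0008,0.012,0,0,0],[0,0,0.012,0,0,0],[0,0,0.012,0,0,0],[0,0,0.012,0,0,0],[0,0,0.01,0,0,0],[0,0,0.006,0,0,0],[0,0,0,0,0,0],[0,0,0,0,0,0]]]'

```text
clock: 10.65
position: [0.4757, -0.2456, 0.1881]
ee_rot: [2.22, 2.222, 0.0]
force: [0.3, -0.2, -1.5]
width: 0.257
gripper_force: 35.0
```

```bash
python3 rel.py; python3 -c "
import cv2
a=cv2.imread('pics/scene2.png')[190:340,300:440];b=cv2.imread('pics/side2.png')[80:230,350:490]
cv2.imwrite('pics/in.png',cv2.resize(cv2.hconcat([a,b]),None,fx=2.8,fy=2.8))"
```

```text
[ 0.4757 -0.2456  0.1881] [ 0.3 -0.2 -1.5] [-0.26  0.41  0.87  1.89 -0.37  1.02  0.77] [2.22  2.222 0.   ]
scene head (335, np.float64(0.0731), 'circ', array([ 0.4755, -0.246 ,  0.0265]), 'rect', array([ 0.4753, -0.2463,  0.05  ,  0.0508]))
scene collar (284, np.float64(0.1391), 'circ', array([ 0.4771, -0.2471,  0.0315]), 'rect', array([ 0.4734, -0.2511,  0.0502,  0.0606]))
rim (69, np.float64(0.1065), 'circ', array([ 0.4738, -0.2464,  0.0255]), 'rect', array([ 0.4656, -0.2505,  0.0274,  0.0508]))
side head (341, np.float64(0.0731), 'circ', array([ 0.475 , -0.2404,  0.0266]), 'rect', array([ 0.4739, -0.2306,  0.0519,  0.0309]))
side collar (267, np.float64(0.1388), 'circ', array([ 0.4734, -0.2444,  0.033 ]), 'rect', array([ 0.4742, -0.2413,  0.0607,  0.0596]))
rim (65, np.float64(0.105), 'circ', array([ 0.4748, -0.2421,  0.0277]), 'rect', array([ 0.4759, -0.2405,  0.0502,  0.0483]))
```

View pics/in.png

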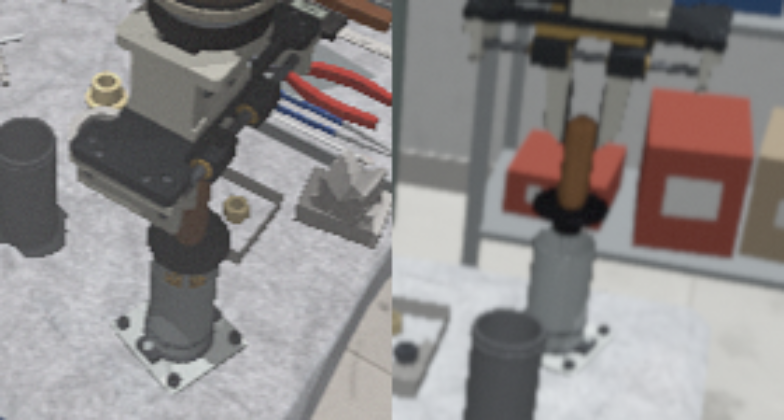

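The brush is inside the tall can: scene crop collar at (188,235) over the can at (180,300), and the side view agrees. I go a little lower, then do the strokes.

arm_command --targets '[[[0.0003,0,0.006,0,0,0],[0,0,0,0,0,0],[0,0,0,0,0,0]]]'

```text
clock: 11.12
position: [0.4754, -0.2451, 0.1818]
ee_rot: [-2.22, -2.222, 0.0]
force: [0.1, 0.5, -1.4]
width: 0.258
gripper_force: 35.0
```

arm_command --targets '[[[0,0,-0.01,0,0,0],[0,0,-0.015,0,0,0],[0,0,-0.015,0,0,0],[0,0,-0.01,0,0,0],[0,0,0,0,0,0],[0,0,0,0,0,0]]]'

```text
clock: 11.88
position: [0.4753, -0.2449, 0.2315]
ee_rot: [-2.22, -2.222, -0.0]
force: [-0.1, 0.2, -0.8]
width: 0.255
gripper_force: 35.0
```

arm_command --targets '[[[0,0,0.01,0,0,0],[0,0,0.015,0,0,0],[0,0,0.015,0,0,0],[0,0,0.01,0,0,0],[0,0,0,0,0,0],[0,0,0,0,0,0]]]'

```text
clock: 12.62
position: [0.4756, -0.2454, 0.1821]
ee_rot: [2.22, 2.222, 0.0]
force: [0.6, -0.8, -0.6]
width: 0.255
gripper_force: 35.0
```

arm_command --targets '[[[0,0,-0.01,0,0,0],[0,0,-0.015,0,0,0],[0,0,-0.015,0,0,0],[0,0,-0.01,0,0,0],[0,0,0,0,0,0],[0,0,0,0,0,0]]]'

```text
clock: 13.38
position: [0.4753, -0.2449, 0.2315]
ee_rot: [-2.22, -2.222, 0.0]
force: [0.0, -0.4, -0.5]
width: 0.257
gripper_force: 35.0
```

arm_command --targets '[[[0,0,0.01,0,0,0],[0,0,0.015,0,0,0],[0,0,0.015,0,0,0],[0,0,0.01,0,0,0],[0,0,0,0,0,0],[0,0,0,0,0,0]]]'

```text
clock: 14.12
position: [0.4756, -0.2454, 0.1821]
ee_rot: [2.22, 2.222, 0.0]
force: [-1.0, 0.2, -1.0]
width: 0.255
gripper_force: 35.0
```

arm_command --targets '[[[0,0,-0.01,0,0,0],[0,0,-0.02,0,0,0],[0,0,-0.02,0,0,0],[0,0,-0.02,0,0,0],[0,0,-0.02,0,0,0],[0,0,-0.02,0,0,0],[0,0,-0.02,0,0,0],[0,0,0,0,0,0],[0,0,0,0,0,0]]]'

```text
clock: 15.25
position: [0.4753, -0.2449, 0.3116]
ee_rot: [-2.22, -2.222, -0.0]
force: [-0.7, -2.1, -0.6]
width: 0.26
gripper_force: 35.0
```

```bash
sed 's/2.png/3.png/' rel.py > rel3.py; python3 rel3.py
```

```text
[ 0.4753 -0.2449  0.3116] [-0.7 -2.1 -0.6] [-0.35  0.29  0.95  1.7  -0.24  1.28  0.66] [-2.22  -2.222 -0.   ]
scene head (379, np.float64(0.1964), 'circ', array([ 0.4777, -0.2455,  0.0228]), 'rect', array([ 0.4766, -0.246 ,  0.0434,  0.0412]))
scene collar (394, np.float64(0.2625), 'circ', array([ 0.4762, -0.2455,  0.0313]), 'rect', array([ 0.4745, -0.2465,  0.0573,  0.0593]))
rim (123, np.float64(0.1064), 'circ', array([ 0.4774, -0.2449,  0.0268]), 'rect', array([ 0.4759, -0.2453,  0.0491,  0.0506]))
side head (358, np.float64(0.1966), 'circ', array([ 0.476 , -0.2437,  0.0229]), 'rect', array([ 0.4764, -0.2411,  0.0376,  0.044 ]))
side collar (271, np.float64(0.262), 'circ', array([ 0.4752, -0.2419,  0.031 ]), 'rect', array([ 0.4745, -0.2395,  0.0607,  0.0557]))
rim (83, np.float64(0.1048), 'circ', array([ 0.4738, -0.243 ,  0.0276]), 'rect', array([ 0.4762, -0.2431,  0.0494,  0.0541]))
```

Three strokes are done, there was no slip, and the brush is centred. I return it over the holder.

arm_command --targets '[[[0.02,0.002,0,0,0,0],[0.025,0.002,0,0,0,0],[0.03,0.003,0,0,0,0],[0.03,0.003,0,0,0,0],[0.03,0.003,0,0,0,0],[0.02,0.002,0,0,0,0],[0.012,0,0,0,0,0],[0,0,0,0,0,0],[0,0,0,0,0,0]]]'

```text
clock: 16.48
position: [0.4901, -0.0792, 0.3118]
ee_rot: [2.222, 2.221, -0.0]
force: [0.5, 0.5, -0.9]
width: 0.257
gripper_force: 35.0
```

arm_command --targets '[[[0.001,0,0.01,0,0,0],[0,0,0.015,0,0,0],[0,0,0.015,0,0,0],[0,0,0.015,0,0,0],[0,0,0.015,0,0,0],[0,0,0.015,0,0,0],[0,0,0.015,0,0,0],[0,0,0.015,0,0,0],[0,0,0,0,0,0],[0,0,0,0,0,0]]]'

```text
clock: 17.73
position: [0.4906, -0.0773, 0.1971]
ee_rot: [2.22, 2.222, 0.0]
force: [-0.7, -0.2, -0.8]
width: 0.258
gripper_force: 35.0
```

arm_command --targets '[[[-0.0005,-0.0005,0.006,0,0,0],[0,0,0.006,0,0,0],[0,0,0.005,0,0,0],[0,0,0.002,0,0,0],[0,0,0,0,0,0],[0,0,0,0,0,0],[0,0,0,0,0,0]]]'

```text
clock: 18.6
position: [0.4899, -0.0776, 0.178]
ee_rot: [2.22, 2.222, 0.001]
force: [0.1, 0.8, 0.2]
width: 0.259
gripper_force: 35.0
```

arm_command --targets '[[[0,0,0.0015,0,0,0],[0,0,0,0,0,0],[0,0,0,0,0,0]]]'

```text
clock: 18.98
position: [0.4903, -0.0777, 0.1767]
ee_rot: [2.22, 2.222, 0.001]
force: [1.0, 0.4, 4.4]
width: 0.256
gripper_force: 35.0
```

Seated, with about 5 N of upward contact. I release.

arm_command --targets '[[[0,0,0,0,0,0],[0,0,0,0,0,0],[0,0,0,0,0,0],[0,0,0,0,0,0],[0,0,0,0,0,0],[0,0,0,0,0,0],[0,0,0,0,0,0]]]' --jaw 0.09

```text
clock: 19.85
position: [0.4898, -0.0776, 0.1763]
ee_rot: [-2.22, -2.223, -0.0]
force: [-0.2, 0.8, 0.8]
width: 0.956
gripper_force: 0.0
```

arm_command --targets '[[[0,0,-0.01,0,0,0],[0,0,-0.02,0,0,0],[0,0,-0.03,0,0,0],[0,0,-0.03,0,0,0],[0,0,-0.03,0,0,0],[0,0,-0.02,0,0,0],[0.04,0,0,0,0,0],[0.04,0,0,0,0,0],[0.02,0,0,0,0,0],[0,0,0,0,0,0]]]'

```text
clock: 21.1
position: [0.4897, 0.0238, 0.3167]
ee_rot: [-2.217, -2.226, -0.0]
force: [-0.0, -0.6, -0.1]
width: 0.979
gripper_force: 0.0
```

```bash
python3 - <<'E'
from h import *
d=arm.get_image("scene"); W=cloud(d); save(d,"scene4.png"); b=(.49,-.079)
s=arm.get_image("side"); W2=cloud(s)
for w in(W,W2): print("top",circ(w,.19,.21,b,.03),"collar",circ(w,.12,.131,b,.045),"holder",circ(w,.1,.115,b,.045))
cv2.imwrite("pics/end.png",cv2.resize(d["pixels"][140:340,200:480,::-1],None,fx=2.5,fy=2.5))
E
```

```text
top (93, np.float64(0.2034), 'circ', array([ 0.4899, -0.0793,  0.012 ]), 'rect', array([ 0.4892, -0.0802,  0.0215,  0.0218])) collar (344, np.float64(0.1308), 'circ', array([ 0.4902, -0.0786,  0.0315]), 'rect', array([ 0.4888, -0.0802,  0.0583,  0.06  ])) holder (91, np.float64(0.1149), 'circ', array([ 0.4848, -0.0847,  0.0256]), 'rect', array([ 0.4777, -0.0906,  0.02  ,  0.0509]))
top (97, np.float64(0.2006), 'circ', array([ 0.4899, -0.0749,  0.0119]), 'rect', array([ 0.4895, -0.0739,  0.0212,  0.02  ])) collar (368, np.float64(0.1307), 'circ', array([ 0.4902, -0.0756,  0.0317]), 'rect', array([ 0.4893, -0.0735,  0.0607,  0.058 ])) holder (165, np.float64(0.1149), 'circ', array([ 0.4897, -0.0751,  0.0281]), 'rect', array([ 0.4871, -0.0624,  0.0559,  0.027 ]))
```

View pics/end.png

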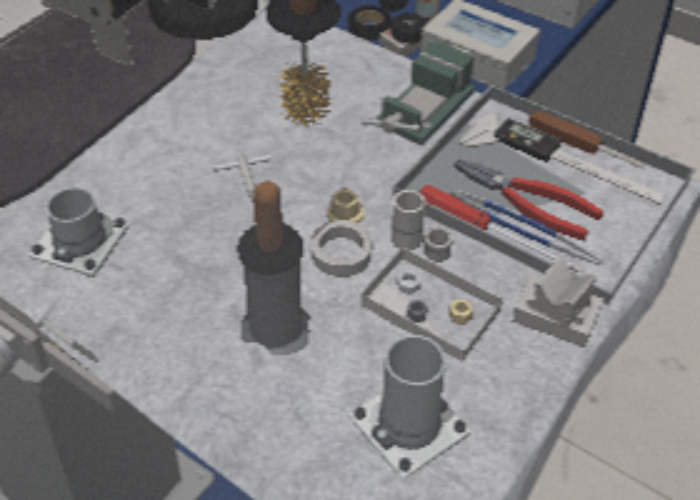

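The picture shows the brush upright in its holder (crop (270,260)), with its top at 0.200 as at the start. The loose parts are unmoved and the gripper is clear.

```bash
python3 -c "
from cell import arm
print(arm.sign_off())"
```

```text
the job is handed in; nothing more can be done
None
```

I scrubbed the tall can with three full strokes, stood the brush back in its holder with the collar on the rim, let go, and handed the job in at about 21 s.

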